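# Tare the nested token cups

### The arm

A 6-joint arm with a two-finger parallel gripper is mounted at the origin on the work surface. World frame = base frame: x ahead of the robot, y to its left, z up, the work surface at z = 0. Lengths are in m, angles in degrees, forces in N, time in s.
With the tool pointing down it reaches from about 0.3 to 0.75 m from the base axis. Payload 8.5 kg.
Tool frame: the origin (TCP) lies midway between the tips of the shut fingers; the grasp point (between the pads) lies 19 mm behind it; z points along the fingers, y is the direction in which the jaws open and shut (so a half turn about z gives the same grasp; the last joint's range is limited). The gripper opens to 85 mm and grips with 20 to 120 N. Pads are 22 mm wide; open, the fingers measure 114 mm over their backs; the gripper's body (76 mm by 85 mm) begins 54 mm behind the grasp point. The pads swing forward as they close: fully open they stand 13 mm farther back than shut.
Start: joints at [57.794, 21.807, 74.336, -0, 83.858, -12.336], TCP at [0.187, 0.517, 0.231] pointing down, gripper open.
Joint ranges: [-178.18, 178.18], [-50.72, 133.34], [12.68, 142.11], [-81.47, 261.47], [9.98, 163.14], [-165.26, 165.26]. Speed limits (degrees/s): [136.94, 136.94, 180, 180, 180, 180].

### API

Orientations are given as a 3x3 rotation matrix whose columns are the frame's x, y, z axes.
In Python, from rig import env gives the robot as it stands.
- The arm moves only by the shell command python3 -m inch 'ROWS' [FORCE]. ROWS is text: rows parted by semicolons, each of 5 numbers parted by spaces: the finger opening in mm, from 0 to 85.4, then the shift along the tool's x, y, z in mm, then the turn about the tool's z in degrees. In form: jaw dx dy dz turn; .... A call has 1 to 10 rows; each row is the pose to reach, as a shift and turn from the pose commanded when the call began, along the tool's axes at that moment; what a row does not reach only later rows make up. A row lasts 1/8 s, in which the tool goes at most 62.5 mm and 10.7 degrees, less where a joint would pass 70% of its speed; a pose out of reach is approached as far as the arm can. A call with a gripper value outside its range is refused whole. The fingers move at their own pace and stop on an object; FORCE is the grip in N (left out, the last holds). Time passes only in rows, so rows that repeat a pose let the fingers close. It gives the time, the measured TCP pose, the force and the opening at its end, in the units of the state.
- env.observe(): the state, without advancing time (a new reading comes with each control period).
- env.get_image(name): name is "scene" or "top"; returns a dict with "color" (480x640x3 uint8, blue, green, red), "range_z" (480x640 float32, m along the optical axis (not along the pixel's ray), 0 where there is no reading), "fov_y" (degrees; the focal length in pixels is half the picture's height over the tangent of half this angle, whatever the lens; pixels are square), "cx", "cy" (the principal point, pixels), "k1" (the pictures are not rectified: a ray, as slopes to the right and down, at radius r is drawn at 1 + k1 r^2 times it, then the intrinsics apply), "R" (3x3) and "t" (3): a world point X has camera coordinates R X + t. Camera axes: x right, y down, z forward; pixel columns grow to the right and rows downward; lengths in m; the calibration is good to about 2 mm. A picture is of the moment at which its call begins.
- env.close_job(): hands the job in, once; it reports no verdict.
The state is a dict: "time_s": time; "q": joint angles; "qvel": joint speeds; "joint_efforts": joint torques, N m; "position": TCP position; "tool_rot": TCP orientation; "ft_force": force on the tool from outside, world axes, zero at the start; "wrist_torque": the same for the moment, N m; "grip_width": finger opening in m.
Only numpy, scipy, OpenCV 4.12 (cv2) and the standard library are available. Lean on these libraries where they do the work, as an engineer would, in place of code of your own. Each camera call takes 0.05 s, during which the arm holds its last target.

### The job

Two token cups stand on the desk and a third, the blue one, stands on the pan of the counting scale: put the two desk cups into the blue one where it stands, one inside the other, so that all three are nested fully home in one upright stack on the pan, and let go of the stack. Then turn the scale's spring-return dial clockwise past its first and second clicks to the third (three red dots) and keep holding it there with the gripper: the program finishes while it still holds the dial, well clear of the stack. Leave the other things on the desk where they are.

Things in the scene. Friction and masses are not known exactly. Their poses are not given: they have to be found in the camera images.
- cup_blue_center (a point): blue tapered cup already standing on the scale's pan, near its middle, 70 mm high; all three alike, about 60 g. Outside 34 mm across at the foot, 54 at 50 mm up; the top 18 mm is a straight band 62 across (grip it there), 58 inside, wall 2 mm. Inner floor 20 mm up, 38 across: a cup fully home in another stands 20 mm higher, 2 mm side play. Point: on the axis, 35 mm above the foot; z up along the axis
- cup_orange_center (a point): orange tapered cup standing upright on the desk, 70 mm high; all three alike, about 60 g. Outside 34 mm across at the foot, 54 at 50 mm up; the top 18 mm is a straight band 62 across (grip it there), 58 inside, wall 2 mm. Inner floor 20 mm up, 38 across: a cup fully home in another stands 20 mm higher, 2 mm side play. Point: on the axis, 35 mm above the foot; z up along the axis
- cup_green_center (a point): green tapered cup standing upright on the desk, 70 mm high; all three alike, about 60 g. Outside 34 mm across at the foot, 54 at 50 mm up; the top 18 mm is a straight band 62 across (grip it there), 58 inside, wall 2 mm. Inner floor 20 mm up, 38 across: a cup fully home in another stands 20 mm higher, 2 mm side play. Point: on the axis, 35 mm above the foot; z up along the axis
- pan (a point): centre of the top face of the scale's fixed round steel pan, 152 mm across, 45 mm above the desk. Axes are the scale's: y from the dial to the pan (dial axis 163 mm away along -y), -x to the scale's front, z up. Scale: grey base 200 (x) x 310 (y) x 36 mm fixed to the desk; beside the pan a white console 170 x 125 mm, 82 mm high, with the dial on top
- dial_grip (a point): on the dial's upright axis, in its grip bar, 116 mm above the desk. Black dial: skirt 48 mm across, its top 12 mm above the console; bar across it 48 mm long, 14 mm thick, free from 22 mm below to 13 mm above this point; white line on its pointing end. x: along the bar, away from the pointing end, turns with the dial, at rest parallel to the scale's x; z up
- dial (a joint): dial angle, rad, growing clockwise seen from above: 0 at rest, clicks at 0.40 (one dot), 0.80 (two dots), 1.20 (three red dots), stop 1.28. A spring returns it to 0 from anywhere when let go. Turning takes 0.05 to 0.20 N m, rising before and falling after each of the crests half-way between clicks
- stamp: bystander: black and grey self-inking stamp, 46 x 30 x 78 mm, origin under its centre
- phone: bystander: black mobile phone lying flat, 150 x 72 x 9 mm, origin under its centre
- tile_0: bystander: plywood token tile with one dot, 42 x 42 x 6 mm, lying flat, origin under its centre
- tile_1: bystander: plywood token tile with two dots, as tile_0
- stapler: bystander: red and black stapler, 145 x 38 x 56 mm, origin under its centre, x along it
- pen_pot: bystander: dark round pen pot with three pens, 76 mm diameter, 100 mm high (pens to 170 mm), origin under its centre
Mind the look-alikes: they are no part of the job. Of the things that look like the part that bears cup_green_center, take the one that is farthest from the robot's base at the start. Of the things that look like the part that bears cup_orange_center, take the one that is farthest from the robot's base at the start.

How it is judged:
By the outcome, as a careful person would: the job done as asked, in the order asked, and still so for the second after the job is handed in, while the arm keeps its last pose, push and grip.
It also fails if it takes over 69 s, if anything falls off the work surface, if the arm or the gripper's body presses on something with over 40 N, if the wrist force passes 120 N, or if a joint passes its speed limit or range.

## Working session

There is one attempt and no reset: what is moved stays moved. The work goes in short steps, Python scripts to look and compute and a shell command to move; the robot and the scene stay as the last step left them, time stands still between calls to the robot, and variables do not carry over. Pictures are saved under pics/ and viewed, and the job is handed in when it is done.

```bash
ls; mkdir -p pics; python3 - <<'E'
from rig import env
import cv2,numpy as np
s=env.observe()
for k,v in s.items(): print(k,np.round(v,4).tolist())
for n in("scene","top"):
    d=env.get_image(n); cv2.imwrite(f"pics/{n}0.png",d["color"]); np.savez(f"pics/{n}0.npz",**d)
    print(n,d["fov_y"],d["cx"],d["cy"],d["k1"],d["R"],d["t"], -d["R"].T@d["t"])
E
```

```text
pics
time_s 0.0
q [57.7955, 21.8411, 74.3855, -0.0029, 83.8597, -12.3369]
qvel [0.0056, 0.0344, 0.0397, 0.0684, 0.1164, 0.014]
joint_efforts [-0.0005, -44.8455, -23.1269, -0.0001, 0.0048, 0.0]
position [0.1868, 0.517, 0.2307]
tool_rot [[-0.9405, 0.3398, -0.0008], [0.3398, 0.9405, -0.0013], [0.0003, -0.0015, -1.0]]
ft_force [-0.4624, 0.251, 0.2261]
wrist_torque [-0.0223, 0.0364, -0.0318]
grip_width 0.0856
scene 48.02019647637784 317.1757113325859 247.63751101916677 -0.046524112072044904 [[ 0.42983078  0.90273456 -0.01777122]
 [ 0.60288693 -0.30160094 -0.73862319]
 [-0.6721405   0.30676894 -0.67388424]] [-0.21297753 -0.24450755  1.5613189 ] [ 1.28838037 -0.36044568  0.86776437]
top 42.62802038607005 316.8030056880813 240.8945293593504 0.004105636228318093 [[ 0.013242   -0.9999018   0.00458611]
 [-0.98512047 -0.01383196 -0.17130775]
 [ 0.17135436 -0.00224941 -0.98520689]] [-0.01377573  0.54433326  1.32272839] [ 0.30976097 -0.00326983  1.39647281]
```

View pics/scene0.png

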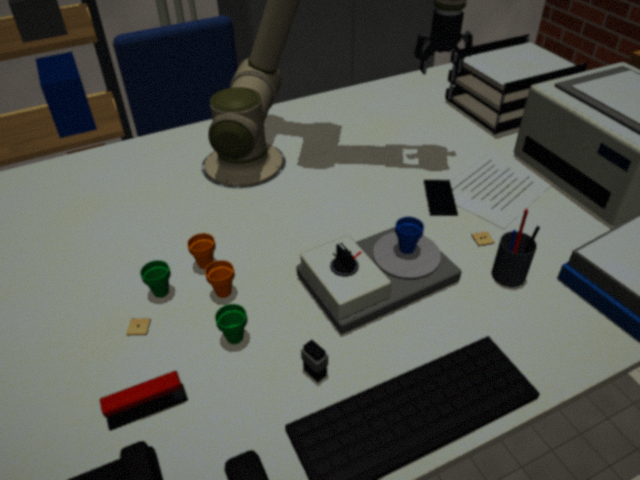

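View pics/top0.png

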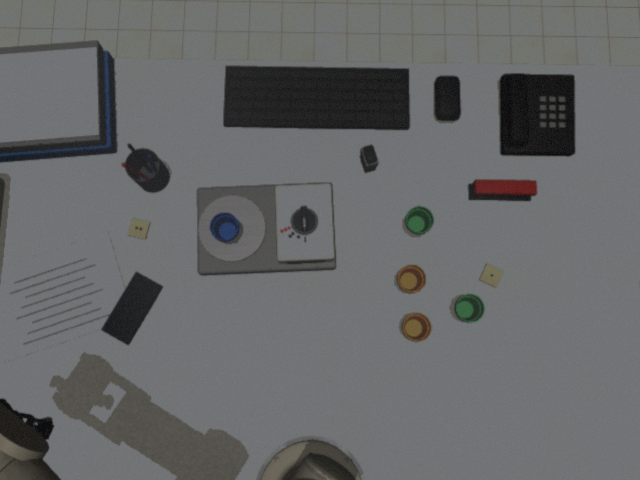

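Targets: far orange at top (411,279), far green at (419,221); the look-alikes are at (416,327) and (468,308). Blue is at (226,228) and the dial at (305,221).

```bash
cat > h.py <<'E'
import numpy as np,cv2
def load(n): return dict(np.load(f"pics/{n}.npz"))
def K(d):
    f=240/np.tan(np.radians(d["fov_y"])/2); return np.array([[f,0,d["cx"]],[0,f,d["cy"]],[0,0,1.]]),np.array([d["k1"],0,0,0,0],float)
def slopes(d,uv):
    k,D=K(d); return cv2.undistortPoints(np.asarray(uv,float).reshape(-1,1,2),k,D).reshape(-1,2)
def onplane(d,uv,z):
    s=slopes(d,uv); r=np.c_[s,np.ones(len(s))]@d["R"]; c=-d["R"].T@d["t"]
    return c+r*((z-c[2])/r[:,2])[:,None]
def cloud(d):
    v,u=np.mgrid[:480,:640]; uv=np.c_[u.ravel(),v.ravel()]; s=slopes(d,uv); Z=d["range_z"].ravel()
    P=(np.c_[s,np.ones(len(s))]*Z[:,None]-d["t"])@d["R"]; P[Z==0]=np.nan
    return P.reshape(480,640,3)
def proj(d,X):
    k,D=K(d); return cv2.projectPoints(np.asarray(X,float).reshape(-1,1,3),cv2.Rodrigues(d["R"])[0],d["t"],k,D)[0].reshape(-1,2)
def hsv(d): return cv2.cvtColor(d["color"],cv2.COLOR_BGR2HSV)
COL={"orange":((5,120,50),(18,255,255)),"green":((45,120,30),(85,255,255)),"blue":((105,130,40),(125,255,255))}
def circ(p):
    A=np.c_[2*p,np.ones(len(p))]; x=np.linalg.lstsq(A,(p**2).sum(1),rcond=None)[0]; return x[:2],np.sqrt(x[2]+x[0]**2+x[1]**2)
def cups(n):
    d=load(n); P=cloud(d); H=hsv(d)
    for c,(lo,hi) in COL.items():
        m=cv2.inRange(H,lo,hi); nn,lab,st,ce=cv2.connectedComponentsWithStats(m)
        for i in range(1,nn):
            if st[i,4]<150: continue
            q=P[lab==i]; q=q[np.isfinite(q).all(1)]; 
            if len(q)<50: continue
            top=np.percentile(q[:,2],98)
            r=q[q[:,2]>top-0.006][:,:2]; 
            xy,R=circ(r)
            cs=cv2.findContours((lab==i).astype(np.uint8),0,1)[0]; ct=max(cs,key=len)
            w=onplane(d,ct.reshape(-1,2),top)[:,:2]
            (mx,my),mr=cv2.minEnclosingCircle((w*1000).astype(np.float32))
            if q[:,0].min()>-.2: print(n,c,ce[i].round(),st[i,4],"top",top.round(4),"depth fit",xy.round(4),R.round(4),"encl",round(mx),round(my),round(mr,1))
E
python3 - <<'E'
from h import *
for n in("top0","scene0"):
    cups(n)
for n in("top0","scene0"):
    d=load(n);P=cloud(d);print(P[300,250] if n=="top0" else P[250,120]) # desk
d=load("top0");P=cloud(d)
for uv in((226,258),(318,195),(290,270),(305,221),(303,212),(305,235)):print(uv,P[uv[1],uv[0]].round(4))
for n,b in(("top0",(270,180,350,280)),("top0",(190,180,270,280)),("scene0",(290,200,470,330))):
    d=load(n);x0,y0,x1,y1=b;c=cv2.resize(d["color"][y0:y1,x0:x1],None,fx=600//(y1-y0) if x1-x0<100 else 4,fy=600//(y1-y0) if x1-x0<100 else 4,interpolation=2);cv2.imwrite(f"pics/c{x0}.png",cv2.convertScaleAbs(c,alpha=2.))
E
```

```text
top0 orange [412. 277.] 247 top 0.0708 depth fit [ 0.4615 -0.2117] 0.0287 encl 461 -211 28.8
top0 orange [417. 325.] 223 top 0.0735 depth fit [ 0.3569 -0.2206] 0.0281 encl 357 -220 28.6
top0 blue [227. 231.] 241 top 0.1154 depth fit [0.5588 0.1905] 0.0258 encl 550 187 21.7
scene0 orange [212. 264.] 1477 top 0.0711 depth fit [ 0.4137 -0.2152] 0.0597 encl 437 -224 107.0
scene0 green [155. 276.] 619 top 0.0714 depth fit [ 0.4014 -0.3373] 0.0293 encl 430 -336 55.0
scene0 green [231. 321.] 793 top 0.071 depth fit [ 0.594  -0.2318] 0.0296 encl 613 -239 48.7
scene0 blue [409. 229.] 470 top 0.1168 depth fit [0.563  0.1909] 0.0292 encl 576 184 40.5
scene0 blue [602. 292.] 523 top 0.0487 depth fit [0.8538 0.4747] 0.055 encl 856 479 95.6
[ 0.41477106  0.14322598 -0.00171087]
[ 0.21593608 -0.39545588 -0.00104181]
(226, 258) [0.5044 0.1954 0.0389]
(318, 195) [ 0.6406 -0.0075  0.0826]
(290, 270) [0.4805 0.0526 0.0305]
(305, 221) [0.5729 0.0193 0.1261]
(303, 212) [0.5914 0.0237 0.1301]
(305, 235) [0.5506 0.0195 0.0842]
```

```bash
cat >> h.py <<'E'
from scipy.optimize import least_squares
def ring(n,c,ztop,R=None):
    """rim points near approximate centre c, robust circle fit, mid-wall radius ~30"""
    d=load(n);P=cloud(d).reshape(-1,3)
    c=np.array(c,float)
    for it in range(3):
        rr=np.hypot(P[:,0]-c[0],P[:,1]-c[1]); m=(np.abs(P[:,2]-ztop)<0.005)&(rr<0.036)&(rr>0.024)
        q=P[m]; f=least_squares(lambda x:np.hypot(q[:,0]-x[0],q[:,1]-x[1])-0.030,c,loss="soft_l1",f_scale=0.001); c=f.x
    ang=np.degrees(np.arctan2(q[:,1]-c[1],q[:,0]-c[0])); 
    return c.round(4),m.sum(),np.histogram(ang,4,(-180,180))[0],np.abs(f.fun).mean().round(4)
E
python3 - <<'E'
from h import *
for nm,c,z in(("orange",(.4615,-.2115),.07),("orange2",(.357,-.22),.07),("green",(.594,-.232),.07),("green2",(.401,-.337),.07),("blue",(.563,.19),.115)):
  for n in("top0","scene0"): print(nm,n,ring(n,c,z))
E
```

```text
orange top0 (array([ 0.4623, -0.2119]), np.int64(111), array([26, 30, 28, 27]), np.float64(0.0007))
orange scene0 (array([ 0.4633, -0.2128]), np.int64(152), array([35, 41, 34, 42]), np.float64(0.001))
orange2 top0 (array([ 0.3577, -0.2213]), np.int64(93), array([24, 25, 21, 23]), np.float64(0.0007))
orange2 scene0 (array([ 0.3581, -0.2224]), np.int64(147), array([36, 41, 33, 37]), np.float64(0.0012))
green top0 (array([ 0.5925, -0.2308]), np.int64(102), array([19, 33, 24, 26]), np.float64(0.0009))
green scene0 (array([ 0.5938, -0.2318]), np.int64(187), array([40, 53, 39, 55]), np.float64(0.0009))
green2 top0 (array([ 0.4003, -0.336 ]), np.int64(105), array([27, 28, 24, 26]), np.float64(0.0008))
green2 scene0 (array([ 0.401 , -0.3373]), np.int64(147), array([37, 37, 38, 35]), np.float64(0.0011))
blue top0 (array([0.5626, 0.1921]), np.int64(107), array([29, 27, 25, 26]), np.float64(0.0007))
blue scene0 (array([0.5625, 0.1912]), np.int64(154), array([26, 53, 23, 52]), np.float64(0.0012))
```

View pics/c270.png

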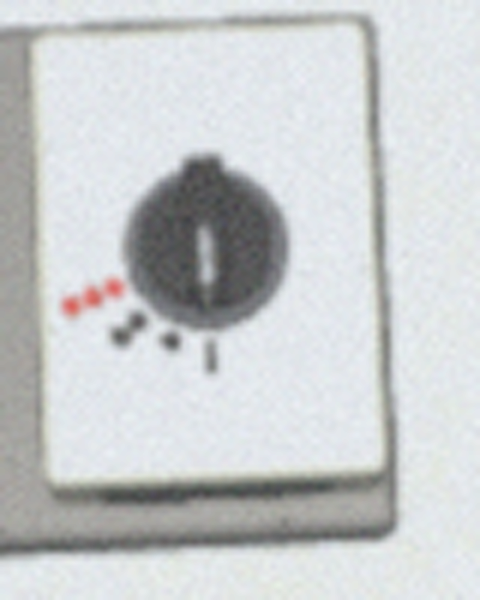

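View pics/c290.png

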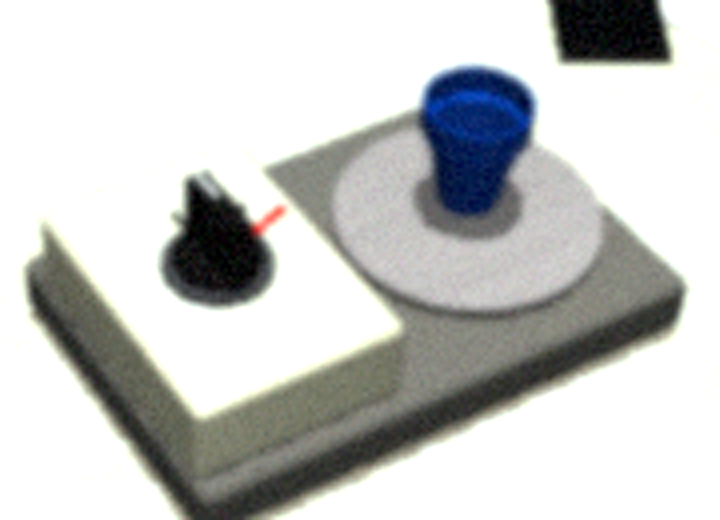

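Depth rings at the right heights agree to about 1 mm across the two views. Next, the dial axis and the scale's direction.

```bash
python3 - <<'E'
from h import *
for n in("top0","scene0"):
    d=load(n);P=cloud(d).reshape(-1,3)
    w=(abs(P[:,0]-.57)<.05)&(abs(P[:,1]-.025)<.05)
    q=P[w&(P[:,2]>.118)&(P[:,2]<.135)][:,:2]
    r=cv2.minAreaRect((q*1000).astype(np.float32)); c=q.mean(0);e=np.linalg.svd(q-c)[2][0]
    print(n,"bar",len(q),c.round(4),np.degrees(np.arctan2(e[1],e[0])).round(2),r)
    q=P[(abs(P[:,2]-.082)<.004)&(abs(P[:,0]-.57)<.13)&(abs(P[:,1]-.025)<.1)][:,:2]
    print("console",len(q),cv2.minAreaRect((q*1000).astype(np.float32)))
    q=P[(abs(P[:,2]-.045)<.003)&(abs(P[:,0]-.56)<.13)&(abs(P[:,1]-.19)<.082)][:,:2]
    print("pan",len(q),cv2.minEnclosingCircle((q*1000).astype(np.float32)))
# white console by colour in top, base in grey -> quad via ray on plane
d=load("top0");H=hsv(d)
g=cv2.cvtColor(d["color"],cv2.COLOR_BGR2GRAY); print(g[200,325],g[266,300],g[300,300],g[186,250])
# bar contour in top: dark pixels, on z=.129 plane
m=((g<60)).astype(np.uint8); m[:, :270]=0;m[:,350:]=0;m[:185]=0;m[255:]=0
nn,lab,st,ce=cv2.connectedComponentsWithStats(m);i=1+np.argmax(st[1:,4]);print(st[i],ce[i],onplane(d,[ce[i]],.1))
# red dots
m=cv2.inRange(H,(0,90,60),(8,255,255))|cv2.inRange(H,(172,90,60),(180,255,255));m[:,:275]=0;m[:,300:]=0
ys,xs=np.nonzero(m);print("red",len(xs),xs.mean(),ys.mean(),onplane(d,[(xs.mean(),ys.mean())],.083))
E
```

```text
top0 bar 153 [0.5812 0.0228] -175.72 ((581.1651611328125, 22.847469329833984), (48.159942626953125, 13.693986892700195), 4.0332794189453125)
console 3214 ((580.9217529296875, 22.742050170898438), (171.32528686523438, 124.57520294189453), 3.3196113109588623)
pan 2006 ((566.0736694335938, 190.3790740966797), 104.90097045898438)
scene0 bar 177 [0.5866 0.021 ] 4.26 ((583.5139770507812, 22.24301528930664), (50.67729187011719, 15.70722484588623), 4.447713851928711)
console 2797 ((584.3565063476562, 22.10763168334961), (173.4015350341797, 125.41767120361328), 3.0487735271453857)
pan 1843 ((567.5099487304688, 177.50157165527344), 83.66616821289062)
114 84 115 73
[292 207  24  27 449] [303.85746102 220.19376392] [[0.58006758 0.02222092 0.1       ]]
red 13 285.0 229.0 [[0.56348484 0.06321635 0.083     ]]
```

```bash
python3 -m inch '85 0 0 0 -5; 85 48 -9 0 -10; 85 90 -45 0 -15; 85 110 -100 0 -20; 85 120 -160 0 -20'
```

```text
time_s: 0.72
position: [0.0183, 0.4061, 0.2308]
tool_rot: [[-1.0, -0.004, -0.0], [-0.004, 1.0, -0.001], [0.0, -0.001, -1.0]]
ft_force: [-1.0, -0.8, 0.2]
grip_width: 0.0848
```

I had tool x reversed (it points to world -x), so that went back a little, harmlessly. Heading now to the orange cup.

```bash
python3 -m inch '85 -57 -25 0 0; 85 -114 -50 0 0; 85 -171 -76 0 0; 85 -228 -101 0 0; 85 -285 -126 0 0; 85 -335 -160 0 0; 85 -362 -214 0 0; 85 -382 -272 0 0; 85 -400 -330 0 0; 85 -412 -390 0 0' 40
```

```text
time_s: 1.98
position: [0.4329, 0.0165, 0.2312]
tool_rot: [[-1.0, -0.002, -0.0], [-0.002, 1.0, 0.0], [0.0, 0.0, -1.0]]
ft_force: [0.6, 0.4, -0.2]
grip_width: 0.085
```

```bash
python3 -m inch '85 -8 -57 0 0; 85 -16 -115 0 0; 85 -23 -172 10 0; 85 -30 -229 30 0; 85 -30 -229 90 0; 85 -30 -229 90 0; 85 -30 -229 90 0'
```

```text
time_s: 2.85
position: [0.4638, -0.2104, 0.1431]
tool_rot: [[-1.0, -0.003, 0.002], [-0.003, 1.0, -0.001], [-0.002, -0.001, -1.0]]
ft_force: [0.6, -0.2, 0.5]
grip_width: 0.0848
```

```bash
python3 -m inch '85 1 -2 50 0; 85 1 -2 80 0; 85 1 -2 97 0; 85 1 -2 97 0; 40 1 -2 97 0; 40 1 -2 97 0; 40 1 -2 97 0; 40 1 -2 97 0; 40 1 -2 97 0' 40
```

```text
time_s: 3.98
position: [0.4631, -0.2128, 0.0466]
tool_rot: [[-1.0, -0.003, 0.003], [-0.003, 1.0, -0.002], [-0.003, -0.002, -1.0]]
ft_force: [-0.2, 1.4, 9.9]
grip_width: 0.0617
```

```bash
python3 -m inch '40 0 0 -30 0; 40 0 0 -90 0; 40 0 0 -150 0; 40 0 0 -150 0'; cat > shot.py <<'E'
import sys;from rig import env;from h import *
k=sys.argv[1]
for n in("scene","top"):
    d=env.get_image(n);np.savez(f"pics/{n}{k}.npz",**d)
    if len(sys.argv)>2:
        s=env.observe();u,v=[int(x) for x in proj(d,[eval(sys.argv[2]) if len(sys.argv[2])>1 else s["position"]])[0]]
        a,b=max(0,min(u-60,520)),max(0,min(v-50,380)); c=cv2.resize(d["color"][b:b+100,a:a+120],None,fx=5 ,fy=5,interpolation=2)
        c=cv2.convertScaleAbs(c,alpha=1.8); cv2.imwrite(f"pics/{n}{k}.png",c); print(n,a,b)
    else: cv2.imwrite(f"pics/{n}{k}.png",d["color"])
E
python3 shot.py 1 p
```

```text
time_s: 4.47
position: [0.4637, -0.2134, 0.1998]
tool_rot: [[-1.0, -0.003, 0.009], [-0.003, 1.0, -0.007], [-0.009, -0.007, -1.0]]
ft_force: [-0.6, 0.3, -1.6]
grip_width: 0.0614
scene 150 173
top 361 220
```

View pics/scene1.png

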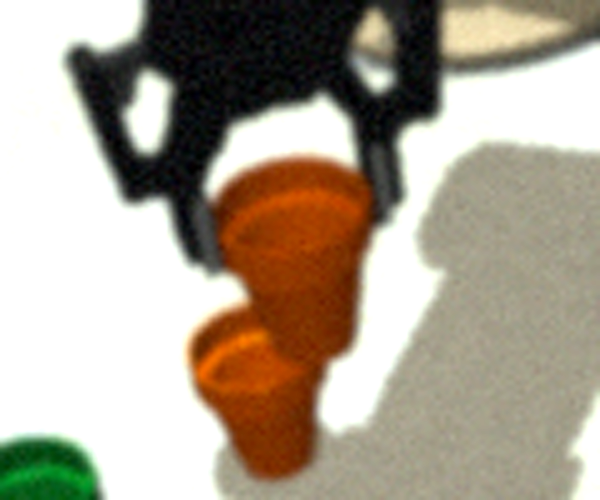

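The orange cup is held upright by its band (scene crop, rim at about (210,207) full-frame), with tips about at the band's lower edge.

```bash
python3 -m inch '40 -15 50 0 0; 40 -29 108 0 0; 40 -43 166 0 0; 40 -57 225 0 0; 40 -71 285 0 0; 40 -85 345 0 0; 40 -99 405 0 0; 40 -99 405 0 0; 40 -99 405 0 0; 40 -99 405 20 0'
```

```text
time_s: 5.82
position: [0.5606, 0.1914, 0.1748]
tool_rot: [[-1.0, -0.001, 0.002], [-0.001, 1.0, -0.0], [-0.002, -0.0, -1.0]]
ft_force: [-0.1, 0.8, -0.5]
grip_width: 0.0613
```

```bash
python3 -m inch '40 -2 0 15 0; 40 -2 0 30 0; 40 -2 0 30 0'; python3 shot.py 2 p; python3 - <<'E'
from h import *
from rig import env
p=env.observe()["position"];print(p)
for n in("top2","scene2"):
    print(ring(n,p[:2],p[2]+.024),ring(n,(.5626,.1917),.115))
E
```

```text
time_s: 6.2
position: [0.5617, 0.1922, 0.1431]
tool_rot: [[-1.0, -0.002, -0.003], [-0.002, 1.0, -0.0], [0.003, -0.0, -1.0]]
ft_force: [-0.2, -0.2, 0.2]
grip_width: 0.061
scene 351 164
top 161 172
[0.56239524 0.19261741 0.14461938]
(array([0.5624, 0.1926]), np.int64(0), array([0, 0, 0, 0]), np.float64(nan)) (array([0.5626, 0.1917]), np.int64(0), array([0, 0, 0, 0]), np.float64(nan))
(array([0.561 , 0.1904]), np.int64(122), array([ 0, 45, 37, 40]), np.float64(0.0019)) (array([0.5619, 0.192 ]), np.int64(96), array([18, 50, 26,  2]), np.float64(0.0012))h.py:44: RuntimeWarning: Mean of empty slice.
  return c.round(4),m.sum(),np.histogram(ang,4,(-180,180))[0],np.abs(f.fun).mean().round(4)
  ret = ret.dtype.type(ret / rcount)
```

View pics/scene2.png

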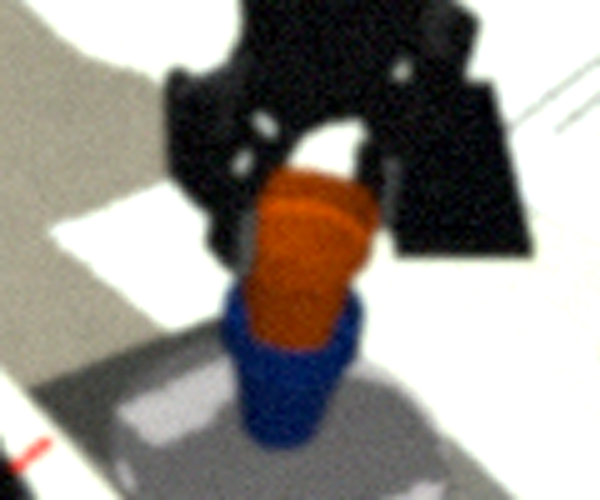

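Orange foot is inside the blue mouth. Lowering on, watching the force.

```bash
python3 -m inch '40 0 0 12 0; 40 0 0 20 0; 40 0 0 27 0; 40 0 0 28 0; 40 0 0 28 0'
```

```text
time_s: 6.92
position: [0.5623, 0.1928, 0.1164]
tool_rot: [[-1.0, -0.002, 0.0], [-0.002, 1.0, 0.0], [-0.0, 0.0, -1.0]]
ft_force: [0.7, -1.3, -0.2]
grip_width: 0.0618
```

```bash
python3 -m inch '40 0 0 2 0; 40 0 0 2 0; 70 0 0 2 0; 85 0 0 2 0; 85 0 0 2 0; 85 0 0 2 0; 85 0 0 -20 0; 85 0 0 -80 0; 85 0 0 -95 0'; python3 shot.py 3 '(.5626,.1917,.12)'
```

```text
time_s: 8.05
position: [0.5633, 0.193, 0.2152]
tool_rot: [[-1.0, -0.002, 0.007], [-0.002, 1.0, 0.001], [-0.007, 0.001, -1.0]]
ft_force: [0.7, 0.1, -1.3]
grip_width: 0.0848
scene 349 173
top 163 175
```

View pics/scene3.png

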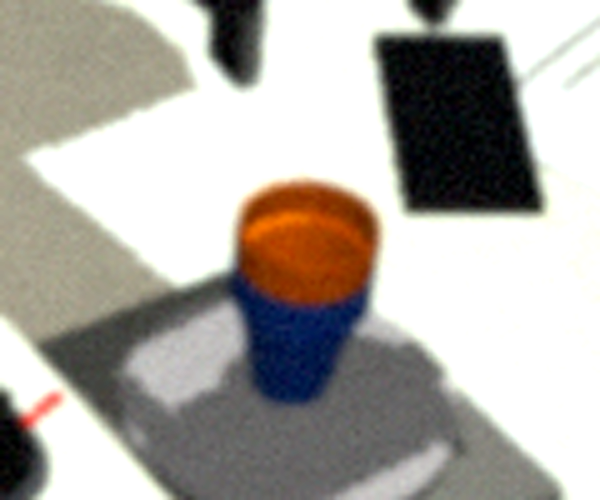

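```bash
python3 - <<'E'
from h import *
d=load("scene3");P=cloud(d).reshape(-1,3);w=np.hypot(P[:,0]-.5626,P[:,1]-.1917)<.035
print(np.histogram(P[w][:,2],np.arange(.04,.18,.005)))
print(ring("scene3",(.5626,.1917),.135),ring("scene3",(.5626,.1917),.115))
E
```

```text
(array([ 74, 224,  18,  25,  23,  25,  23,  28,  25,  36,  16,  44,  63,
        88, 104, 121, 100,  98, 102,  59,   0,   0,   0,   0,   0,   0,
         0]), array([0.04 , 0.045, 0.05 , 0.055, 0.06 , 0.065, 0.07 , 0.075, 0.08 ,
       0.085, 0.09 , 0.095, 0.1  , 0.105, 0.11 , 0.115, 0.12 , 0.125,
       0.13 , 0.135, 0.14 , 0.145, 0.15 , 0.155, 0.16 , 0.165, 0.17 ,
       0.175]))
(array([0.5613, 0.1921]), np.int64(161), array([26, 56, 32, 47]), np.float64(0.0012)) (array([0.5632, 0.1914]), np.int64(215), array([31, 70, 32, 82]), np.float64(0.0021))
```

Orange is fully home: rim at 0.135–0.138 m, upright. Now green.

```bash
python3 -m inch '85 -4 -54 0 0; 85 -8 -114 0 0; 85 -12 -174 0 0; 85 -16 -234 0 0; 85 -20 -294 0 0; 85 -25 -354 0 0; 85 -28 -400 20 0; 85 -30 -424 70 0; 85 -30 -424 75 0; 85 -30 -424 75 0'
```

```text
time_s: 9.4
position: [0.5932, -0.2303, 0.1363]
tool_rot: [[-1.0, -0.003, -0.001], [-0.003, 1.0, 0.001], [0.001, 0.001, -1.0]]
ft_force: [0.4, -0.3, 0.4]
grip_width: 0.0852
```

```bash
python3 -m inch '85 0 -1 45 0; 85 0 -1 75 0; 85 0 -1 89 0; 85 0 -1 89 0; 40 0 -1 89 0; 40 0 -1 89 0; 40 0 -1 89 0; 40 0 -1 89 0; 40 0 -1 89 0' 40 && python3 -m inch '40 0 0 -30 0; 40 0 0 -90 0; 40 0 0 -150 0; 40 0 0 -170 0; 40 0 0 -170 0'; python3 shot.py 4 p
```

```text
time_s: 10.52
position: [0.5941, -0.2324, 0.0496]
tool_rot: [[-1.0, -0.002, 0.003], [-0.002, 1.0, -0.002], [-0.003, -0.002, -1.0]]
ft_force: [-0.7, 1.3, 5.8]
grip_width: 0.0617
time_s: 11.15
position: [0.5935, -0.2323, 0.2196]
tool_rot: [[-1.0, -0.002, 0.004], [-0.002, 1.0, -0.002], [-0.004, -0.002, -1.0]]
ft_force: [0.3, 0.5, -1.7]
grip_width: 0.0614
scene 159 210
top 372 153
```

View pics/scene4.png

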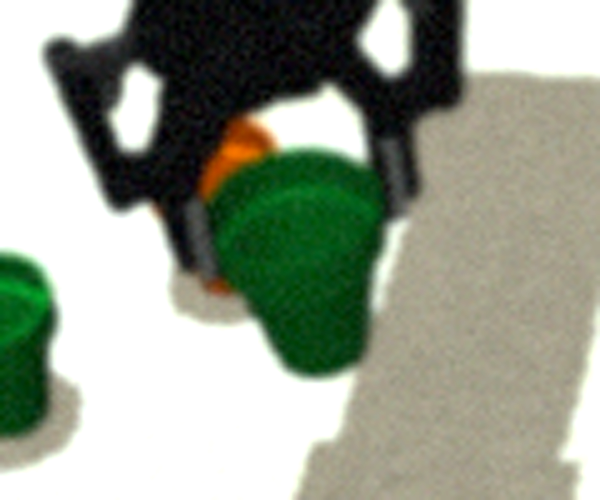

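Green held upright. Carrying it to the stack.

```bash
python3 -m inch '40 4 50 0 0; 40 8 108 0 0; 40 12 168 0 0; 40 16 228 0 0; 40 20 288 0 0; 40 25 348 0 0; 40 29 400 0 0; 40 31 424 0 0; 40 31 424 0 0; 40 31 424 20 0' && python3 -m inch '40 0 0 10 0; 40 0 0 25 0; 40 0 0 35 0; 40 0 0 35 0'; python3 shot.py 5 p
```

```text
time_s: 12.5
position: [0.5616, 0.1912, 0.1971]
tool_rot: [[-1.0, -0.002, 0.001], [-0.002, 1.0, -0.0], [-0.001, -0.0, -1.0]]
ft_force: [-0.7, -0.1, -2.0]
grip_width: 0.0613
time_s: 13.0
position: [0.5609, 0.1916, 0.1615]
tool_rot: [[-1.0, -0.002, -0.002], [-0.002, 1.0, -0.0], [0.002, -0.0, -1.0]]
ft_force: [0.1, 0.0, -1.0]
grip_width: 0.0611
scene 351 157
top 160 171
```

View pics/scene5.png

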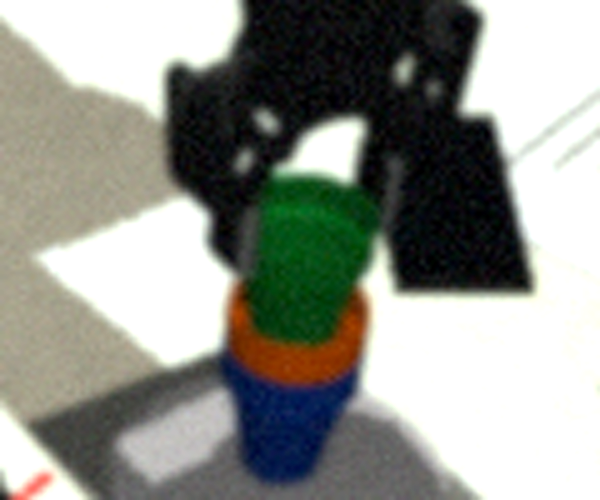

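Green foot is in the orange mouth. Lowering to just above home (TCP about 0.135) and releasing.

```bash
python3 -m inch '40 -1 0 10 0; 40 -1 0 19 0; 40 -1 0 24 0; 40 -1 0 25 0; 40 -1 0 25 0'
```

```text
time_s: 13.72
position: [0.5623, 0.1918, 0.1374]
tool_rot: [[-1.0, -0.002, 0.0], [-0.002, 1.0, -0.0], [-0.0, -0.0, -1.0]]
ft_force: [-0.5, 0.2, -0.5]
grip_width: 0.0614
```

```bash
python3 -m inch '40 0 0 1 0; 40 0 0 1 0; 70 0 0 1 0; 85 0 0 1 0; 85 0 0 1 0; 85 0 0 1 0; 85 0 0 -20 0; 85 0 0 -75 0; 85 0 0 -75 0'; python3 shot.py 6 '(.5626,.1917,.12)'; python3 - <<'E'
from h import *
for n in("scene6","top6"):
  d=load(n);P=cloud(d).reshape(-1,3);w=np.hypot(P[:,0]-.5626,P[:,1]-.1917)<.033
  print(np.histogram(P[w][:,2],np.arange(.04,.18,.005)))
  for z in(.155,.135,.115):print(ring(n,(.5626,.1917),z))
E
```

```text
time_s: 14.85
position: [0.5637, 0.1921, 0.2166]
tool_rot: [[-1.0, -0.002, 0.008], [-0.002, 1.0, 0.001], [-0.008, 0.001, -1.0]]
ft_force: [0.2, 1.1, -0.6]
grip_width: 0.0852
scene 349 173
top 163 175
(array([ 70, 196,  22,  21,  23,  22,  25,  30,  26,  30,  17,  17,  55,
        45,  72,  50,  79,  91,  95, 117,  97,  88, 106,  63,   0,   0,
         0]), array([0.04 , 0.045, 0.05 , 0.055, 0.06 , 0.065, 0.07 , 0.075, 0.08 ,
       0.085, 0.09 , 0.095, 0.1  , 0.105, 0.11 , 0.115, 0.12 , 0.125,
       0.13 , 0.135, 0.14 , 0.145, 0.15 , 0.155, 0.16 , 0.165, 0.17 ,
       0.175]))
(array([0.5613, 0.1916]), np.int64(173), array([31, 57, 32, 53]), np.float64(0.0013))
(array([0.5622, 0.1916]), np.int64(208), array([29, 71, 24, 84]), np.float64(0.0022))
(array([0.5617, 0.1924]), np.int64(112), array([12, 76, 19,  5]), np.float64(0.0018))
(array([39, 43,  2,  0,  0,  0,  0,  0,  0,  0,  0,  2,  9, 11, 21, 17, 10,
        9, 14, 12,  3,  8,  1,  7,  0,  0,  0]), array([0.04 , 0.045, 0.05 , 0.055, 0.06 , 0.065, 0.07 , 0.075, 0.08 ,
       0.085, 0.09 , 0.095, 0.1  , 0.105, 0.11 , 0.115, 0.12 , 0.125,
       0.13 , 0.135, 0.14 , 0.145, 0.15 , 0.155, 0.16 , 0.165, 0.17 ,
       0.175]))
(array([0.5599, 0.1921]), np.int64(8), array([0, 0, 2, 6]), np.float64(0.0005))
(array([0.5683, 0.1901]), np.int64(26), array([ 5,  0,  5, 16]), np.float64(0.0018))
(array([0.5619, 0.192 ]), np.int64(15), array([8, 6, 1, 0]), np.float64(0.001))
```

View pics/scene6.png

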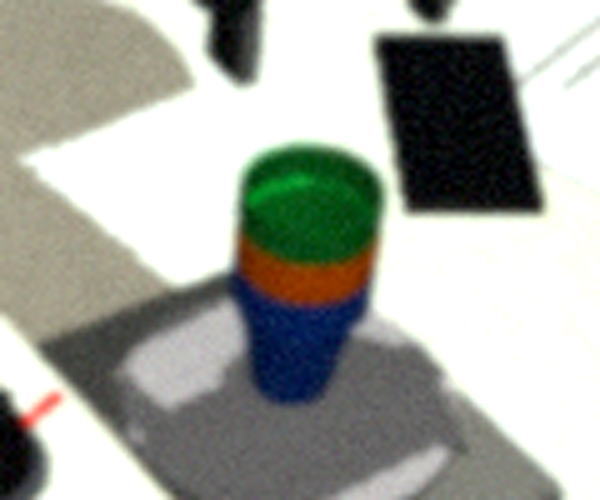

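All three nested: bands evenly stacked, top rim at 0.155–0.158, centres within 1–2 mm. Now to the dial at about (0.582, 0.0226), scale turned about +3.6°.

```bash
python3 -m inch '85 -6 -50 0 0; 85 -12 -110 0 0; 85 -18 -160 0 -3.5; 85 -18 -169.5 0 -3.5; 85 -18 -169.5 30 -3.5; 85 -18 -169.5 60 -3.5; 85 -18 -169.5 60 -3.5; 85 -18 -169.5 60 -3.5'; python3 - <<'E'
from rig import env;import numpy as np
s=env.observe();print(s["position"],np.degrees(np.arctan2(s["tool_rot"][1][0],s["tool_rot"][0][0])),s["q"])
E
```

```text
time_s: 15.95
position: [0.5809, 0.0228, 0.1531]
tool_rot: [[-0.998, -0.064, 0.001], [-0.064, 0.998, -0.0], [-0.001, -0.0, -1.0]]
ft_force: [0.3, -0.3, 1.0]
grip_width: 0.0851
[0.58091402 0.02278529 0.15310279] -176.34660313749382 [-9.41654176e+00  2.86281492e+01  7.64914996e+01  5.08432585e-03
  7.48289869e+01 -1.03071264e+02]
```

```bash
python3 -m inch '85 -1 0 25 0; 85 -1 0 45 0; 85 -1 0 52 0; 85 -1 0 52 0; 10 -1 0 52 0; 10 -1 0 52 0; 10 -1 0 52 0; 10 -1 0 52 0; 10 -1 0 52 0; 10 -1 0 52 0' 80
```

```text
time_s: 17.2
position: [0.5816, 0.0227, 0.1007]
tool_rot: [[-0.998, -0.063, 0.0], [-0.063, 0.998, 0.0], [-0.0, 0.0, -1.0]]
ft_force: [-1.5, 3.3, 4.8]
grip_width: 0.0126
```

```bash
python3 -m inch '10 0 0 0 0; 10 0 0 0 5; 10 0 0 0 10; 10 0 0 0 15; 10 0 0 0 20; 10 0 0 0 23; 10 0 0 0 23'; python3 shot.py 7 '(.5816,.0227,.12)'; python3 -c "
from rig import env;s=env.observe();print(s['wrist_torque'],s['grip_width'])"
```

```text
time_s: 18.08
position: [0.5817, 0.0232, 0.1007]
tool_rot: [[-0.943, 0.332, 0.001], [0.332, 0.943, 0.001], [-0.0, 0.001, -1.0]]
ft_force: [-0.5, 5.8, 5.1]
grip_width: 0.0125
scene 284 202
top 243 167
[0.8520558  0.22956114 0.14116649] 0.012769887219759194
```

View pics/scene7.png

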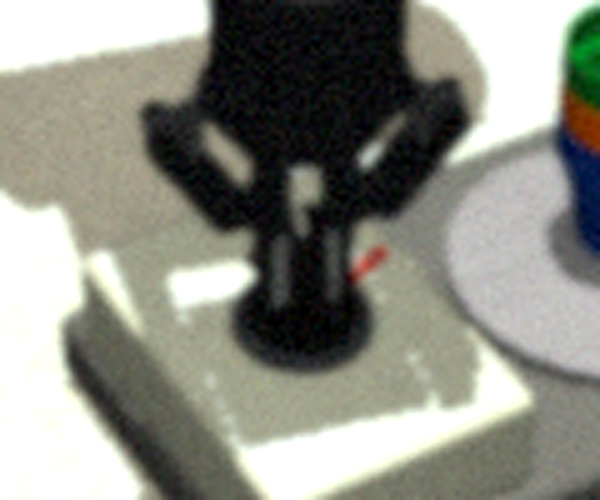

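```bash
python3 -m inch '10 0 0 0 6; 10 0 0 0 13; 10 0 0 0 20; 10 0 0 0 27; 10 0 0 0 34; 10 0 0 0 41; 10 0 0 0 47; 10 0 0 0 47; 10 0 0 0 47'; python3 shot.py 8 '(.5816,.0227,.12)'; python3 -c "
from rig import env;import numpy as np;s=env.observe();print(s['wrist_torque'],s['grip_width'],np.degrees(np.arctan2(s['tool_rot'][1][0],s['tool_rot'][0][0])))"
```

```text
time_s: 19.3
position: [0.5823, 0.0239, 0.1007]
tool_rot: [[-0.402, 0.916, 0.002], [0.916, 0.402, 0.002], [0.001, 0.003, -1.0]]
ft_force: [2.9, 8.9, 3.1]
grip_width: 0.0127
scene 284 202
top 243 167
[ 1.59734949 -0.3040763   0.20894186] 0.012929272405126752 113.67883405500451
```

View pics/scene8.png

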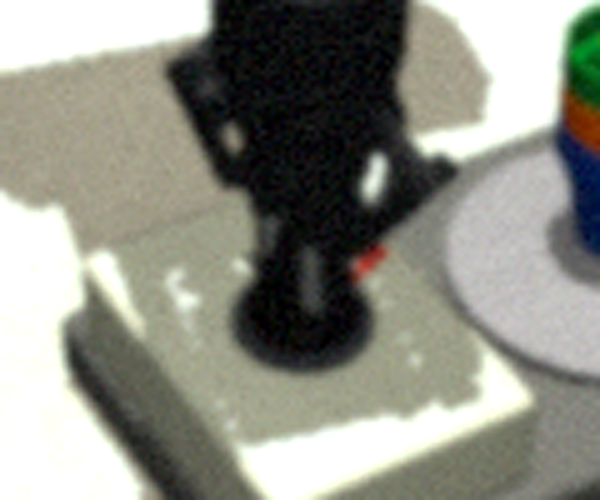

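View pics/top8.png

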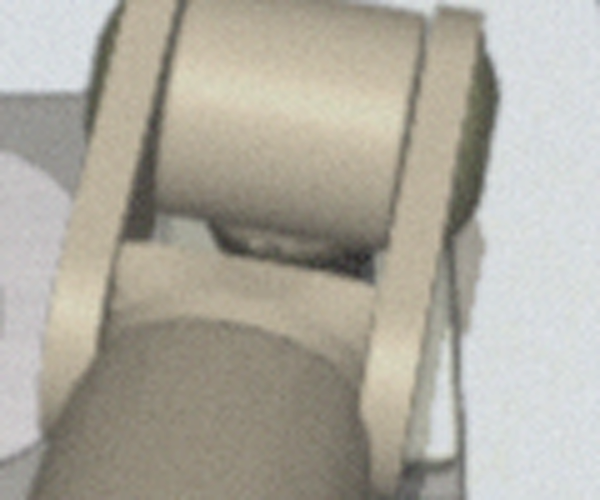

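```bash
python3 -m inch '10 1 1 0 0.7; 10 1 1 0 1.4; 10 1 1 0 1.4; 10 1 1 0 1.4; 10 1 1 0 1.4' 100; python3 -c "
from rig import env;import numpy as np;s=env.observe();print(s['wrist_torque'],s['grip_width'],np.degrees(np.arctan2(s['tool_rot'][1][0],s['tool_rot'][0][0])))"; python3 shot.py 9; python3 - <<'E'
from h import *
d=load("scene9");print(ring("scene9",(.5622,.1918),.155))
c=cv2.convertScaleAbs(cv2.resize(d["color"][225:285,315:375],None,fx=10,fy=10,interpolation=2),alpha=5);cv2.imwrite("pics/z9.png",c)
E
```

```text
time_s: 20.02
position: [0.5824, 0.024, 0.1008]
tool_rot: [[-0.379, 0.925, 0.001], [0.925, 0.379, 0.0], [-0.0, 0.001, -1.0]]
ft_force: [0.0, 3.3, 5.8]
grip_width: 0.0125
[0.58289705 0.0822588  0.1342443 ] 0.012485241924275697 112.26303464283279
(array([0.5614, 0.1915]), np.int64(165), array([30, 51, 32, 52]), np.float64(0.0013))
```

View pics/z9.png

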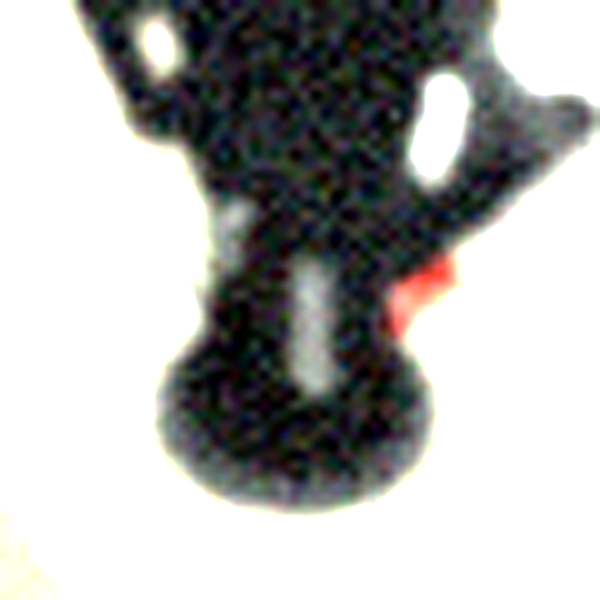

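View pics/scene9.png

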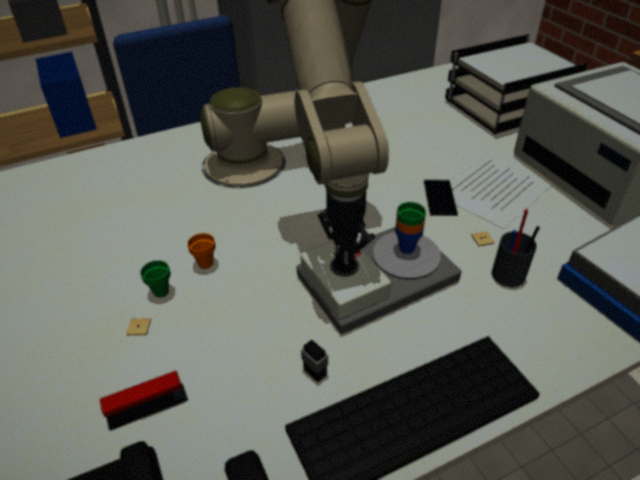

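Tool turned 71.4° from the grasp (about 1.24 rad, between the third click and the stop). Grip holds, stack is unmoved and bystanders look in place. Handing in.

```bash
python3 -c "
from rig import env;print(env.close_job())"
```

```text
the job is handed in; nothing more can be done
None
```

I nested the far orange cup and then the far green cup in the blue one on the pan and let go. I then turned the dial clockwise past its first two clicks to the third and handed the job in at about 20 s, with the gripper still holding it.

- **Stack:** the rims sit at about 0.115, 0.135 and 0.155 m, as full nesting requires. It stands upright, and the top rim had not moved in the final picture.
- **Dial:** the tool turned 71.4° from the grasp, so the dial should be at about 1.24 rad. That lies between the third click (1.20) and the stop (1.28). The spring torque still showed on the wrist (about 0.13 N m), and side force was down to about 3 N.
- **What I could not confirm:** the dial angle is inferred from the tool's turn, because the gripper and arm hide the bar and its pointer. My readings of the scale's direction also disagreed by about 1°.
- **Other things on the desk:** the look-alike cups and the other items look unmoved in the last scene picture, which I judged by eye only.
- **Slip:** my first short move went the wrong way along the tool's x axis, in free air, and touched nothing.

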